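Seat the gauge plate on the three-ball inspection stand

ROBOT

A 7-joint arm with a two-finger parallel gripper is mounted at the origin on the work surface. World frame = base frame: x ahead of the robot, y to its left, z up, the work surface at z = 0. Lengths are in m, angles in rad, forces in N, time in s.
With the tool pointing down it reaches from about 0.425 to 0.95 m from the base axis. Payload 4.7 kg.
Tool frame: the origin (TCP) lies on the centre line of the jaws, within the pads' length; the fingertips stand 25 mm ahead of it and the grasp point (between the pads) lies 6 mm ahead of it; z points along the fingers, y is the line along which they close (so a half turn about z gives the same grasp; the last joint's range is limited). The gripper opens to 87 mm and grips with 3 to 60 N. Pads are 19 mm wide; open, the fingers measure 117 mm over their backs; the gripper's body (75 mm by 190 mm) begins 51 mm behind the grasp point.
Start: joints at [-1.338, 0.469, -0.049, 1.532, 0.024, 1.141, -0.082], TCP at [0.175, 0.652, 0.248] pointing down, gripper open.
Joint ranges: [-2.59, 2.59], [-0.33, 1.99], [-1.39, 1.29], [0.1, 2.45], [-1.04, 4.18], [0.21, 1.99], [-2.66, 2.66]. Speed limits (rad/s): [2.57, 2.57, 3.14, 3.14, 3.14, 3.14, 3.14].

INTERFACE

Orientations are given as a rotation vector (axis times angle).
In Python, from workcell import arm, imaging gives the robot as it stands.
- The arm moves only by the tool play_rows, never from a script. Its argument "motion" is a list of rows, each a list of 5 numbers: the closure, from -1 (fully open) to 1 (shut), then the shift along the tool's x, y, z in mm, then the turn about the tool's z in rad. A call has 1 to 5 rows; each row shifts and turns the commanded pose from where the row before left it, along the tool's axes as they then stand; what a row does not reach is not made up. A row lasts 1/12 s, in which the tool goes at most 41.7 mm and 7.16 degrees, less where a joint would pass 70% of its speed; a pose out of reach is approached as far as the arm can. A call is refused whole if a number of a shift passes 41.7 or a number of a turn 0.125, either way. A call with a gripper value outside its range is refused whole. The fingers move at their own pace and stop on an object; the grip force is fixed at half the most. Time passes only in rows, so rows that do not move let the fingers close. It gives the time, the measured TCP pose, the force, the opening and the grip force at its end, in the units of the state.
- arm.get_obs(): the state, without advancing time (a new reading comes with each control period).
- imaging.camera(name): name is "scene" or "top" or "wrist"; returns a dict with "pixels" (420x560x3 uint8, red, green, blue), "camera_matrix" (3x3 intrinsics, pixels), "T" (4x4, takes a point from camera to world coordinates); the wrist camera has in their place "hand_eye" (4x4, takes a point from camera to tool coordinates, whose origin is the TCP and whose axes are the flange's). Camera axes: x right, y down, z forward; pixel columns grow to the right and rows downward; lengths in m; the calibration is good to about 2 mm. The wrist camera is an equidistant fisheye: a pixel r from the principal point sees the ray r / f radians off the axis. A picture is of the moment at which its call begins: read the wrist's pose just before it. There is no depth.
- arm.sign_off(): hands the job in; it is judged then, once.
The state is a dict: "t": time; "joint_positions": joint angles; "joint_velocities": joint speeds; "effort": joint torques, N m; "tcp_pos": TCP position; "eef_rot": TCP orientation; "force": force on the tool from outside, world axes, zero at the start; "wrist_torque": the same for the moment, N m; "opening": opening from 0.0 (shut) to 1.0 (fully open); "finger_force": force on a finger pad.
Only numpy, scipy, OpenCV 4.12 (cv2) and the standard library are available. Lean on these libraries where they do the work, as an engineer would, in place of code of your own. Each camera call takes 0.05 s, during which the arm holds its last target. There are 200 camera calls.

TASK

Pick up the aluminium gauge plate by its grip bar and set it on the three balls of the inspection stand, its rounded nose over the stand's rounded nose. Press it down gently, without forcing it, past the two sprung side catches until they snap over its edges and it sits fully home and level on the balls, and only then let go; leave the valve, valve spring and socket standing beside them where they are.

Things in the scene. Friction and masses are not known exactly. Their poses are not given: they have to be found in the camera images.
- plate: Loose aluminium plate lying on the bench, 0.3 to 0.6 kg: slab 104 x 100 x 8 mm (x, y, z), from 10 to 18 mm above the origin, which is the centre at the bottom of its feet. Feet: three steel V-groove blocks under the slab, grooves radial, 36 mm from the centre, one towards +x, two at 120 degrees either side. A rounded nose with a flat gauge (7 mm high) sticks out at +x. z up.
- plate_grip (a point): Where to grip: on the plate's axis, 50 mm above its origin, in the upright steel grip bar on its middle, which is 14 mm thick (plate x), 44 mm long (plate y) and ends 64 mm above the plate's origin (14 mm above this point). Close the fingers along the plate's x.
- plate_nose (a point): Top of the tip of the plate's half-round nose (radius 22 mm): 78 mm from the plate's origin along its +x, 18 mm up.
- stand: Fixed stand; origin on the bench under its centre, z up, x towards its rounded nose. Green foot 150 x 190 x 14 mm (x, y, z). On it a grey lift table 120 x 188 mm, whose height IS NOT MEASURED: its top is 54 to 94 mm above the bench. It carries three 12 mm balls (36 mm from the centre, one towards +x, two at 120 degrees) and at each y end a block 44 mm high with a sprung catch.
- stand_nose (a point): Point on the stand's foot, 75 mm from its origin along its +x, 14 mm above the bench, at the end with the single ball and rounded nose. Home: the plate is centred on the stand, its axes agree with the stand's, its origin 10.5 mm above the lift table, so 64 to 105 mm above the bench: find it by feel. Balls and catches are oiled: from 4 mm off the grooves centre a released plate.
- catch_left (a joint): Catch at the stand's +y end: round steel nose, radius 7 mm, sliding along y; 0 = fully in, grows outward (m). Coming down, the plate meets both catches 18 mm above home; they resist with about 14 N in all (its weight included), are widest (0.004) at 12 to 4 mm above home, then snap over the slab and pull it home, 4 N each. Home: about 0.0017; not fully down: more; not under it: 0.
- catch_right (a joint): The same catch at the stand's -y end; grows towards -y. Plate and stand must not be pressed together hard (a push of over about 25 N marks the balls); stop pushing once the plate sits on the balls.
- spring: Bystander: steel valve spring, diameter 32 mm, 43 mm tall, standing on the bench; origin under its centre.
- socket: Bystander: steel socket, a tube of diameter 28 mm, 40 mm tall, standing; origin under its centre.
- valve: Bystander: engine valve standing on its head (diameter 38 mm), thin stem up to 100 mm; origin under its centre.
There are look-alikes about, which are no part of the job. Several things look just like the plate: the one meant starts farthest to the robot's right. What is shaped like the stand but blue or purple is not meant.

How it is judged:
By the outcome, as a careful person would: the job done as asked, in the order asked, and still so for the second after the job is handed in, with the robot touching nothing.
It also fails if it takes over 58 s, if anything falls off the work surface, if the arm or the gripper's body presses on something with over 40 N, if the wrist force passes 120 N, or if a joint passes its speed limit or range.

## Working session

There is one attempt and no reset: what is moved stays moved. The work goes in short steps, Python scripts to look and compute and a tool call to move; the robot and the scene stay as the last step left them, time stands still between calls to the robot, and variables do not carry over. Pictures are saved under pics/ and viewed, at most 13 in all, crops included, and the job is handed in when it is done.

Besides the shell and the picture viewer there is one more tool, called after ">>>" by a JSON object that holds its "name" and its "arguments", one argument or row to a line. play_rows: Moves the arm, as the interface text tells. Its arguments: {"type":"object","properties":{"motion":{"type":"array"}},"required":["motion"]}

```bash
mkdir -p pics
cat > h.py <<'E'
import numpy as np, cv2
from workcell import arm, imaging
def snap(name,f):
    o=arm.get_obs(); c=imaging.camera(name); cv2.imwrite('pics/'+f,c['pixels'][:,:,::-1]); np.save('pics/'+f+'.npy',{**c,'obs':o},allow_pickle=True); return c
def load(f): return np.load('pics/'+f+'.npy',allow_pickle=True).item()
def ray(c,u,v):
    K=c['camera_matrix']
    x=np.array([(u-K[0,2])/K[0,0],(v-K[1,2])/K[1,1]])
    if 'T' in c: T=c['T']; d=np.array([x[0],x[1],1])
    else:
        from scipy.spatial.transform import Rotation as R
        o=c['obs'];W=np.eye(4);W[:3,:3]=R.from_rotvec(o['eef_rot']).as_matrix();W[:3,3]=o['tcp_pos'];T=W@c['hand_eye']
        th=np.hypot(*x);d=np.array([*(x/max(th,1e-9)*np.sin(th)),np.cos(th)])
    return T[:3,3],T[:3,:3]@d
def at(c,u,v,z):
    p,d=ray(c,u,v); return p+d*(z-p[2])/d[2]
E
python3 -c "
from h import *
a=snap('top','top1.png');b=snap('scene','scene1.png')
print(a['camera_matrix'],a['T'],b['T']);o=arm.get_obs();print(o)
"
```

```text
[[420.4819223    0.         279.35651666]
 [  0.         420.4819223  211.10341063]
 [  0.           0.           1.        ]] [[ 0.00190168 -0.98525979  0.17105416  0.33916933]
 [-0.99991615 -0.00406462 -0.01229544 -0.10521053]
 [ 0.01280947 -0.17101644 -0.9851849   1.10703529]
 [ 0.          0.          0.          1.        ]] [[-0.84713437  0.33499991 -0.41247839  0.98487261]
 [ 0.53137292  0.53769073 -0.65462318  0.68055718]
 [ 0.00248709 -0.77373364 -0.63350617  0.82105262]
 [ 0.          0.          0.          1.        ]]
{'t': 0.1, 'joint_positions': array([-1.33789628,  0.46937839, -0.0485887 ,  1.53352552,  0.02409782,
        1.14098591, -0.08230875]), 'joint_velocities': array([ 2.59057997e-05, -1.51431534e-03, -4.47549072e-04, -2.73346902e-03,
        1.93257917e-03,  2.00023443e-03, -1.02860498e-03]), 'effort': array([-1.51537398e-05, -5.09171569e+01, -8.14893376e-02, -2.36829221e+01,
       -6.15177420e-02,  3.45329486e-02,  7.47772583e-05]), 'tcp_pos': array([0.17456921, 0.65155056, 0.24661316]), 'eef_rot': array([-4.10019569e-01, -3.11455279e+00,  2.67608480e-03]), 'force': array([-0.65602321,  0.24213638, -0.19250088]), 'wrist_torque': array([-0.01399853, -0.01401846, -0.02179445]), 'finger_force': 0.0, 'opening': 0.9990066870902222}
```

View pics/top1.png

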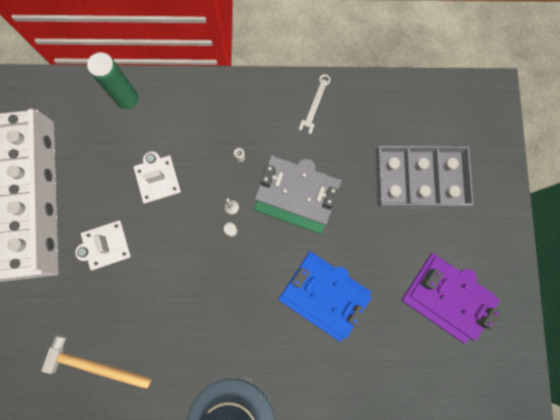

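View pics/scene1.png

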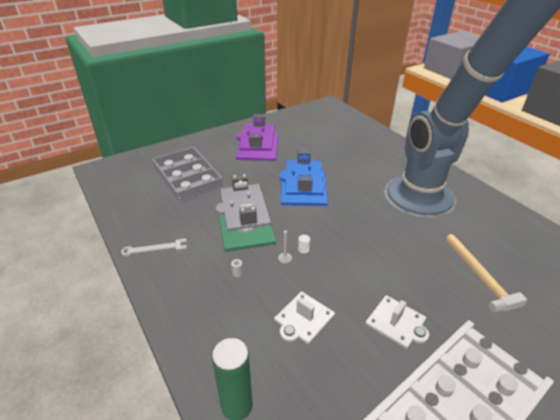

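Candidates for the plate are (157,178) and (104,245) in the top view. Image right is the robot's right (-y), so (157,178) is the one meant. The stand is the grey/green one at (298,195). I'll check both in an enlarged crop.

```bash
python3 -c "
from h import *
i=cv2.imread('pics/top1.png')[135:275,75:350]
i=cv2.resize(i,(275*29//10,140*29//10),interpolation=cv2.INTER_CUBIC);cv2.imwrite('pics/crop1.png',i)"
```

```text
(no output)
```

View pics/crop1.png

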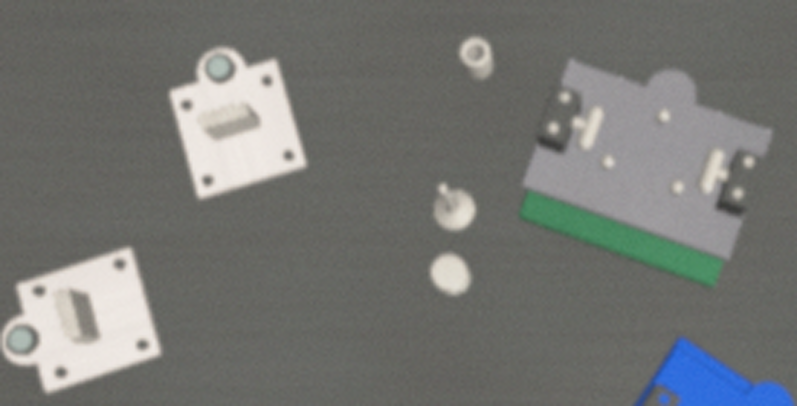

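```bash
cat > a.py <<'E'
from h import *
c=load('top1.png')
f=lambda u,v,z: at(c,75+u/2.9,135+v/2.9,z)
P=np.array([f(*q,.018) for q in [(170,92),(277,59),(306,165),(198,199)]])
print('plate',P.mean(0),[np.linalg.norm(P[i]-P[(i+1)%4]) for i in range(4)])
d=P[0]+P[1]-P[2]-P[3];print('yaw',np.degrees(np.arctan2(d[1],d[0])), 'nose',f(215,47,.018))
for zt in(.054,.074,.094):
  B=np.array([f(*q,zt+.009) for q in [(664,116),(609,161),(678,187)]]);m=B.mean(0)
  S=np.array([f(*q,zt) for q in [(570,58),(772,130),(730,260),(523,187)]])
  d=B[0]-(B[1]+B[2])/2; e=S[0]+S[1]-S[2]-S[3]
  print(zt,m,np.linalg.norm(B-m,axis=1),np.degrees(np.arctan2(d[1],d[0])),S.mean(0),[np.linalg.norm(S[i]-S[(i+1)%4]) for i in range(4)],np.degrees(np.arctan2(e[1],e[0])))
G=[f(*q,.014) for q in[(519,217),(716,287)]];print('foot back',G,np.mean(G,0),np.linalg.norm(G[0]-G[1]))
for n,q in dict(socket=(478,65),valve=(455,212),spring=(450,280)).items(): print(n,f(*q,0.01))
E
python3 a.py
```

```text
plate [0.6127336  0.20609022 0.018     ] [np.float64(0.10176613564344551), np.float64(0.10480589945805159), np.float64(0.10134847355971156), np.float64(0.10479751076197734)]
yaw 17.28782335319303 nose [0.69000814 0.23110505 0.018     ]
0.054 [ 0.57959608 -0.16878918  0.063     ] [0.0370247  0.03678962 0.03761451] -19.38076187718595 [ 0.57854167 -0.16772748  0.054     ] [np.float64(0.19157831370502518), np.float64(0.12337031465472864), np.float64(0.192358861241702), np.float64(0.12503895440437268)] -18.839948287829635
0.074 [ 0.57499036 -0.16757124  0.083     ] [0.03631544 0.03608486 0.03689395] -19.380761877185986 [ 0.57399534 -0.16654011  0.074     ] [np.float64(0.18793972125483815), np.float64(0.12102717734028771), np.float64(0.18870544407404546), np.float64(0.12266412508952876)] -18.839948287829653
0.094 [ 0.57038464 -0.1663533   0.103     ] [0.03560617 0.0353801  0.03617339] -19.38076187718598 [ 0.56944901 -0.16535274  0.094     ] [np.float64(0.18430112880465113), np.float64(0.11868404002584694), np.float64(0.18505202690638897), np.float64(0.12028929577468496)] -18.83994828782965
foot back [array([ 0.53208864, -0.05186169,  0.014     ]), array([ 0.46867651, -0.23031653,  0.014     ])] [ 0.50038258 -0.14108911  0.014     ] 0.1893864532670512
socket [ 0.67659778 -0.0116926   0.01      ]
valve [0.53718679 0.00677906 0.01      ]
spring [0.47469222 0.00997034 0.01      ]
```

```bash
cat > plan.py <<'E'
import sys,math
from h import *
from scipy.spatial.transform import Rotation as R
def plan(x,y,z,yaw,n,grip=-1,start=None):
    o=arm.get_obs(); M=R.from_rotvec(o['eef_rot']).as_matrix(); p=np.array(o['tcp_pos'])
    cur=math.atan2(M[1,1],M[0,1]); dy=(math.radians(yaw)-cur+math.pi)%(2*math.pi)-math.pi
    print('now',p.round(4),'yaw',round(math.degrees(cur),2),'tilt',M[:,2].round(4),'F',np.round(o['force'],1),'op',round(o['opening'],3),'t',round(o['t'],2))
    s=(np.array([x,y,z])-p)/n
    for i in range(n):
        d=M.T@s*1000; print([grip,*[round(float(v),1) for v in d],round(-dy/n,4)],end=',\n' if i%5<4 else '\n--\n'); M=M@R.from_rotvec([0,0,-dy/n]).as_matrix()
if __name__=='__main__':
    a=[float(v) for v in sys.argv[1:]]; plan(*a[:4],int(a[4]),*a[5:])
E
python3 plan.py 0.4 0.43 0.33 40 10
```

```text
now [0.1746 0.6516 0.2466] yaw 75.0 tilt [-4.0e-04 -1.7e-03 -1.0e+00] F [-0.7  0.2 -0.2] op 0.999 t 0.1
[-1, -27.5, -15.6, -8.3, 0.0611],
[-1, -28.4, -13.9, -8.3, 0.0611],
[-1, -29.2, -12.1, -8.3, 0.0611],
[-1, -29.9, -10.3, -8.3, 0.0611],
[-1, -30.5, -8.5, -8.3, 0.0611]
--
[-1, -30.9, -6.6, -8.3, 0.0611],
[-1, -31.3, -4.7, -8.3, 0.0611],
[-1, -31.5, -2.8, -8.3, 0.0611],
[-1, -31.6, -0.8, -8.3, 0.0611],
[-1, -31.6, 1.1, -8.3, 0.0611]
--
```

>>> {"name": "play_rows", "arguments": {
  "motion": [
    [-1, -27.5, -15.6, -15, 0.061],
    [-1, -28.4, -13.9, -15, 0.061],
    [-1, -29.2, -12.1, -15, 0.061],
    [-1, -29.9, -10.3, -15, 0.061],
    [-1, -30.5, -8.5, -15, 0.061]
  ]
}}

```text
t: 0.52
tcp_pos: [0.2882, 0.5397, 0.3227]
eef_rot: [-0.883, -3.015, 0.001]
force: [-0.2, 0.6, -0.5]
opening: 0.999
finger_force: 0.0
```

>>> {"name": "play_rows", "arguments": {
  "motion": [
    [-1, -30.9, -6.6, -2, 0.061],
    [-1, -31.3, -4.7, -2, 0.061],
    [-1, -31.5, -2.8, -2, 0.061],
    [-1, -31.6, -0.8, 0, 0.061],
    [-1, -31.6, 1.1, 0, 0.061]
  ]
}}

```text
t: 0.93
tcp_pos: [0.401, 0.4289, 0.3284]
eef_rot: [-1.331, -2.846, 0.0]
force: [0.1, -0.1, -0.1]
opening: 0.998
finger_force: 0.0
```

```bash
python3 plan.py 0.613 0.206 0.25 17.3 10
```

```text
now [0.401  0.4289 0.3284] yaw 39.88 tilt [-3.e-04 -1.e-04 -1.e+00] F [ 0.1 -0.1 -0.1] op 0.998 t 0.93
[-1, -30.7, 2.0, 7.8, 0.0394],
[-1, -30.6, 3.2, 7.8, 0.0394],
[-1, -30.5, 4.4, 7.8, 0.0394],
[-1, -30.3, 5.6, 7.8, 0.0394],
[-1, -30.0, 6.8, 7.8, 0.0394]
--
[-1, -29.7, 8.0, 7.8, 0.0394],
[-1, -29.4, 9.1, 7.8, 0.0394],
[-1, -29.0, 10.3, 7.8, 0.0394],
[-1, -28.6, 11.4, 7.8, 0.0394],
[-1, -28.1, 12.5, 7.8, 0.0394]
--
```

>>> {"name": "play_rows", "arguments": {
  "motion": [
    [-1, -30.7, 2, 4, 0.039],
    [-1, -30.6, 3.2, 6, 0.039],
    [-1, -30.5, 4.4, 8, 0.039],
    [-1, -30.3, 5.6, 8, 0.039],
    [-1, -30, 6.8, 8, 0.039]
  ]
}}

```text
t: 1.35
tcp_pos: [0.5073, 0.3179, 0.2939]
eef_rot: [-1.6, -2.703, 0.001]
force: [0.0, 0.3, -0.2]
opening: 1.002
finger_force: 0.0
```

>>> {"name": "play_rows", "arguments": {
  "motion": [
    [-1, -29.7, 8, 8, 0.039],
    [-1, -29.4, 9.1, 8, 0.039],
    [-1, -29, 10.3, 9, 0.039],
    [-1, -28.6, 11.4, 9, 0.04],
    [-1, -28.1, 12.5, 9, 0.04]
  ]
}}

```text
t: 1.77
tcp_pos: [0.614, 0.2072, 0.2507]
eef_rot: [-1.858, -2.533, 0.001]
force: [-1.3, 0.8, 0.1]
opening: 0.999
finger_force: 0.0
```

>>> {"name": "play_rows", "arguments": {
  "motion": [
    [-1, 0, 0, 0, 0],
    [-1, 0, 0, 0, 0]
  ]
}}

```text
t: 1.93
tcp_pos: [0.6139, 0.2058, 0.2502]
eef_rot: [-1.861, -2.531, 0.004]
force: [-0.6, 0.8, -0.4]
opening: 1.002
finger_force: 0.0
```

```bash
python3 -c "
from h import *
c=snap('wrist','w1.png');print(c['camera_matrix'],c['hand_eye'],arm.get_obs()['tcp_pos'])"
```

```text
[[325.1922621    0.         279.73953518]
 [  0.         325.1922621  211.16891905]
 [  0.           0.           1.        ]] [[ 1.23920166e-04 -9.66761980e-01 -2.55678036e-01  6.97893713e-02]
 [ 9.99999936e-01  2.05482804e-04 -2.92292626e-04 -2.80836223e-04]
 [ 3.35114838e-04 -2.55677983e-01  9.66761944e-01 -1.37722046e-01]
 [ 0.00000000e+00  0.00000000e+00  0.00000000e+00  1.00000000e+00]] [0.61324468 0.20800642 0.25073524]
```

View pics/w1.png

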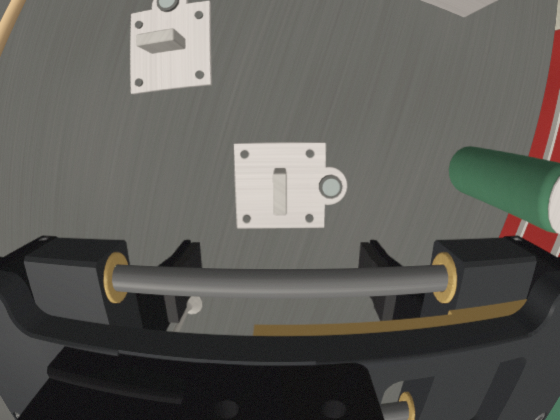

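The wrist view shows the plate square to the jaws: bolt holes at (244,154), (310,153), (309,217), (246,218), with the nose to the right at (330,186).

```bash
python3 -c "
from h import *
c=load('w1.png')
for Q in ([(244,154),(310,153),(309,217),(246,218)],[(234,144),(325,142),(325,228),(237,229)]):
  P=np.array([at(c,*q,.018) for q in Q]);d=P[1]+P[2]-P[0]-P[3]
  print(P.mean(0),np.degrees(np.arctan2(d[1],d[0])),[np.linalg.norm(P[i]-P[(i+1)%4]) for i in range(4)])
n=at(c,330,186,.025);print(n)
"; python3 plan.py 0.613 0.206 0.056 17.3 5
```

```text
[0.60972673 0.20632927 0.018     ] 18.269177157244314 [np.float64(0.0751956431167274), np.float64(0.07564301675194056), np.float64(0.07479247845502764), np.float64(0.07585480074695126)]
[0.6133093  0.20665909 0.018     ] 18.352182553577443 [np.float64(0.1035529346205605), np.float64(0.1023264092111358), np.float64(0.10581557192224947), np.float64(0.10132982025427702)]
[0.66686406 0.22580776 0.025     ]
now [0.6132 0.208  0.2507] yaw 17.53 tilt [-1.5e-03 -2.0e-04 -1.0e+00] F [0.3 0.  0.1] op 1.003 t 1.98
[-1, -0.4, -0.1, 38.9, 0.0008],
[-1, -0.4, -0.1, 38.9, 0.0008],
[-1, -0.4, -0.1, 38.9, 0.0008],
[-1, -0.4, -0.1, 38.9, 0.0008],
[-1, -0.4, -0.1, 38.9, 0.0008]
--
```

>>> {"name": "play_rows", "arguments": {
  "motion": [
    [-1, 0, -0.4, 41, -0.006],
    [-1, 0, -0.4, 41, 0],
    [-1, 0, -0.4, 41, 0],
    [-1, 0, 0, 36, 0],
    [-1, 0, 0, 20, 0]
  ]
}}

```text
t: 2.4
tcp_pos: [0.6086, 0.2098, 0.0684]
eef_rot: [-1.841, -2.54, 0.007]
force: [-1.1, -0.1, -0.8]
opening: 1.001
finger_force: 0.0
```

>>> {"name": "play_rows", "arguments": {
  "motion": [
    [-1, 0, 0, 15, 0],
    [-1, 0, 0, 0, 0],
    [0.5, 0, 0, 0, 0],
    [1, 0, 0, 0, 0],
    [1, 0, 0, 0, 0]
  ]
}}

```text
t: 2.82
tcp_pos: [0.6132, 0.209, 0.0594]
eef_rot: [1.846, 2.54, 0.005]
force: [-0.7, 0.5, 0.8]
opening: 0.856
finger_force: 0.0
```

>>> {"name": "play_rows", "arguments": {
  "motion": [
    [1, 0, 0, 0, 0],
    [1, 0, 0, 0, 0],
    [1, 0, 0, 0, 0],
    [1, 0, 0, 0, 0]
  ]
}}

```text
t: 3.15
tcp_pos: [0.6124, 0.2082, 0.058]
eef_rot: [1.848, 2.54, 0.001]
force: [0.4, 0.6, -0.4]
opening: 0.557
finger_force: 0.0
```

>>> {"name": "play_rows", "arguments": {
  "motion": [
    [1, 0, 0, 1.5, 0],
    [1, 0, 0, 0, 0],
    [1, 0, 0, 0, 0],
    [1, 0, 0, 0, 0],
    [1, 0, 0, 0, 0]
  ]
}}

```text
t: 3.57
tcp_pos: [0.6123, 0.208, 0.0559]
eef_rot: [-1.848, -2.54, 0.0]
force: [-0.8, -0.6, -0.1]
opening: 0.169
finger_force: 0.2
```

>>> {"name": "play_rows", "arguments": {
  "motion": [
    [1, 0, 0, 0, 0],
    [1, 0, 0, 0, 0],
    [1, 0, 0, 0, 0],
    [1, 0, 0, 0, 0],
    [1, 0, 0, 0, 0]
  ]
}}

```text
t: 3.98
tcp_pos: [0.6124, 0.2081, 0.056]
eef_rot: [1.848, 2.54, 0.0]
force: [1.0, 0.8, -2.0]
opening: 0.155
finger_force: 30.0
```

```bash
python3 plan.py 0.612 0.207 0.2 17.3 5 1
```

```text
now [0.6124 0.2081 0.056 ] yaw 17.93 tilt [ 3.e-04  1.e-04 -1.e+00] F [ 1.   0.8 -2. ] op 0.155 t 3.98
[1.0, -0.2, -0.1, -28.8, 0.0022],
[1.0, -0.2, -0.1, -28.8, 0.0022],
[1.0, -0.2, -0.1, -28.8, 0.0022],
[1.0, -0.2, -0.1, -28.8, 0.0022],
[1.0, -0.2, -0.1, -28.8, 0.0022]
--
```

>>> {"name": "play_rows", "arguments": {
  "motion": [
    [1, 0, 0, -10, 0],
    [1, 0, 0, -30, 0],
    [1, 0, 0, -40, 0],
    [1, 0, 0, -40, 0],
    [1, 0, 0, -40, 0]
  ]
}}

```text
t: 4.4
tcp_pos: [0.6111, 0.2075, 0.2174]
eef_rot: [-1.848, -2.539, 0.003]
force: [1.2, 0.2, -3.7]
opening: 0.159
finger_force: 30.0
```

>>> {"name": "play_rows", "arguments": {
  "motion": [
    [1, 0, 0, -34, 0],
    [1, 0, 0, 0, 0],
    [1, 0, 0, 0, 0]
  ]
}}

```text
t: 4.65
tcp_pos: [0.6127, 0.208, 0.2525]
eef_rot: [1.847, 2.539, 0.005]
force: [0.3, 0.2, -4.9]
opening: 0.161
finger_force: 30.0
```

```bash
python3 -c "
from h import *
snap('wrist','w2.png')"; python3 plan.py 0.572 -0.167 0.25 -19.1 15 1
```

```text
now [0.6113 0.2078 0.2499] yaw 17.94 tilt [-0.0014  0.     -1.    ] F [-0.3  0.4 -4.7] op 0.155 t 4.7
[1.0, -23.0, -10.2, -0.0, 0.0431],
[1.0, -23.4, -9.2, -0.0, 0.0431],
[1.0, -23.8, -8.2, -0.0, 0.0431],
[1.0, -24.1, -7.1, -0.0, 0.0431],
[1.0, -24.4, -6.1, -0.0, 0.0431]
--
[1.0, -24.6, -5.0, -0.0, 0.0431],
[1.0, -24.8, -4.0, -0.0, 0.0431],
[1.0, -25.0, -2.9, -0.0, 0.0431],
[1.0, -25.1, -1.8, -0.0, 0.0431],
[1.0, -25.1, -0.7, -0.0, 0.0431]
--
[1.0, -25.1, 0.3, -0.0, 0.0431],
[1.0, -25.1, 1.4, -0.0, 0.0431],
[1.0, -25.0, 2.5, -0.0, 0.0431],
[1.0, -24.9, 3.6, -0.0, 0.0431],
[1.0, -24.7, 4.6, -0.0, 0.0431]
--
```

View pics/w2.png

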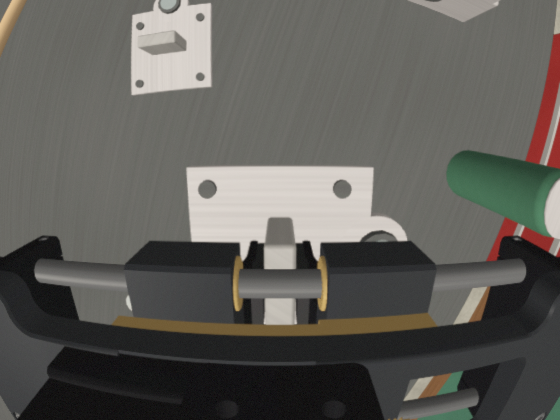

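```bash
python3 -c "
from h import *
c=load('w2.png');c['T']=c['hand_eye'];K=c['camera_matrix'];T=c['T']
for u,v in [(187,168),(372,167),(207,188),(342,188)]:
  x=np.array([(u-K[0,2])/K[0,0],(v-K[1,2])/K[1,1]]);th=np.hypot(*x);d=T[:3,:3]@np.array([*(x/th*np.sin(th)),np.cos(th)]);p=T[:3,3]
  print(((p+d*(.038-p[2])/d[2])*1000).round(1))
"
```

```text
[ 48.2 -52.1  38. ]
[48.8 51.1 38. ]
[ 36.7 -41.   38. ]
[36.7 34.3 38. ]
```

>>> {"name": "play_rows", "arguments": {
  "motion": [
    [1, -23, -10.2, 0, 0.043],
    [1, -23.4, -9.2, 0, 0.043],
    [1, -23.8, -8.2, 0, 0.043],
    [1, -24.1, -7.1, 0, 0.043],
    [1, -24.4, -6.1, 0, 0.043]
  ]
}}

```text
t: 5.12
tcp_pos: [0.5983, 0.0794, 0.2492]
eef_rot: [-2.116, -2.321, 0.003]
force: [0.2, 0.1, -3.6]
opening: 0.157
finger_force: 30.0
```

>>> {"name": "play_rows", "arguments": {
  "motion": [
    [1, -24.6, -5, 0, 0.043],
    [1, -24.8, -4, 0, 0.043],
    [1, -25, -2.9, 0, 0.043],
    [1, -25.1, -1.8, 0, 0.043],
    [1, -25.1, -0.7, 0, 0.043]
  ]
}}

```text
t: 5.53
tcp_pos: [0.5852, -0.0453, 0.2499]
eef_rot: [-2.353, -2.081, 0.0]
force: [0.2, -0.5, -3.8]
opening: 0.155
finger_force: 30.0
```

>>> {"name": "play_rows", "arguments": {
  "motion": [
    [1, -24, 0.3, 0, 0.043],
    [1, -20, 1.4, 0, 0.043],
    [1, -15, 1.5, 0, 0.043],
    [1, 0, 0, 0, 0],
    [1, 0, 0, 0, 0]
  ]
}}

```text
t: 5.95
tcp_pos: [0.5802, -0.1018, 0.2499]
eef_rot: [-2.479, -1.928, -0.0]
force: [0.0, 1.3, -3.8]
opening: 0.157
finger_force: 30.0
```

```bash
python3 -c "
from h import *
c=snap('wrist','w3.png');snap('top','top2.png');snap('scene','scene2.png')"; python3 plan.py 0.572 -0.167 0.25 -19.1 5 1
```

```text
now [ 0.5807 -0.0991  0.2497] yaw -13.95 tilt [-3.0e-04  1.2e-03 -1.0e+00] F [ 0.3  0.5 -4.2] op 0.157 t 6.1
[1.0, -13.6, 1.6, -0.1, 0.018],
[1.0, -13.6, 1.8, -0.1, 0.018],
[1.0, -13.5, 2.1, -0.1, 0.018],
[1.0, -13.5, 2.3, -0.1, 0.018],
[1.0, -13.5, 2.6, -0.1, 0.018]
--
```

View pics/w3.png

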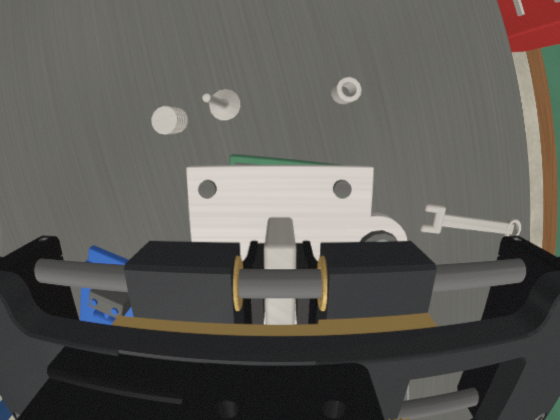

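The stand is hidden by the held plate, so I'll triangulate it from the earlier scene and top views.

```bash
python3 -c "
from h import *
a=cv2.imread('pics/scene1.png')[165:255,207:287];a=cv2.resize(a,None,fx=5,fy=5,interpolation=cv2.INTER_CUBIC)
b=cv2.imread('pics/top1.png')[150:240,250:330+20];b=cv2.resize(b,None,fx=4,fy=4,interpolation=cv2.INTER_CUBIC)
o=np.zeros((450,800,3),np.uint8);o[:450,:400]=a;o[:360,400:800]=b;cv2.imwrite('pics/crop2.png',o)"
```

```text
(no output)
```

View pics/crop2.png

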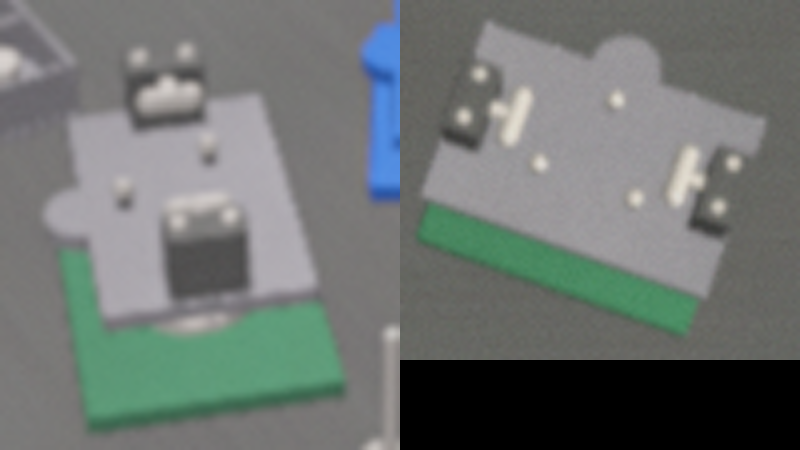

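Right panel (top view): balls at (617,100), (540,163), (636,198), table corners at (487,22), (765,118), (705,297), (423,196). Left panel (scene view): the matching corners at (105,323), (70,115), (262,95), (318,292), balls at (123,190) and (208,147).

```bash
cat > st.py <<'E'
from h import *
from scipy.optimize import least_squares
t=load('top1.png');s=load('scene1.png')
def proj(c,P):
    T=np.linalg.inv(c['T']);q=T[:3,:3]@P+T[:3,3];q=c['camera_matrix']@(q/q[2]);return q[:2]
ft=lambda u,v:np.array([250+(u-400)/4,150+v/4]); fs=lambda u,v:np.array([207+u/5,165+v/5])
h=lambda a,b:lambda zt:np.array([a,b,zt])
b=lambda k:lambda zt:np.array([.036*np.cos(k),.036*np.sin(k),zt+.008])
C=[h(.06,.094),h(.06,-.094),h(-.06,-.094),h(-.06,.094)];B=[b(0),b(2.0944),b(-2.0944)];F=[lambda z,q=q:np.array([*q,.014]) for q in [(-.075,.095),(-.075,-.095),(.075,.095)]]
ob=[(t,f,ft(*q)) for f,q in zip(C+B+F[:2],[(487,22),(765,118),(705,297),(423,196),(617,100),(540,163),(636,198),(418,238),(688,335)])]
ob+=[(s,f,fs(*q)) for f,q in zip(C+[B[0],B[2],F[0],F[2]],[(105,323),(70,115),(262,95),(318,292),(123,190),(208,147),(343,385),(88,420)])]
def res(p,ob=ob):
    r=[]
    for c,f,q in ob:
        P=f(p[3]);k,m=np.cos(p[2]),np.sin(p[2]);r+=list(proj(c,np.array([p[0]+k*P[0]-m*P[1],p[1]+m*P[0]+k*P[1],P[2]]))-q)
    return np.array(r)
for sel in (ob,ob[:9],ob[9:]):
  r=least_squares(res,[.572,-.167,-.33,.08],args=(sel,),loss='soft_l1');p=r.x;print(p[:2].round(4),np.degrees(p[2]).round(2),p[3].round(4),'rms',np.sqrt((r.fun**2).mean()))
  print(r.fun.round(1))
E
python3 st.py
```

```text
[ 0.5714 -0.1658] -19.66 0.0846 rms 0.7494140311128498
[-0.4 -0.1  0.7  0.6  0.3  0.5 -0.9  0.2 -0.7  0.6 -0.5  0.6 -0.7  0.3
 -0.8  0.1 -0.2  0.2 -1.1 -1.2 -1.5  0.4 -1.1 -0.4 -0.2 -1.2 -0.5  0.9
 -0.6  0.7  0.3 -1.6 -1.  -0.8]
[ 0.5728 -0.1669] -19.53 0.0813 rms 0.36951059016079996
[-0.  -0.2  0.8  0.2  0.7  0.  -0.4 -0.  -0.4  0.3 -0.1  0.4 -0.3 -0.
 -0.4 -0.3  0.3 -0.4]
[ 0.5713 -0.1607] -20.53 0.0875 rms 0.6119517202776285
[-0.9 -1.1 -0.4  0.3  0.2 -0.2  0.3 -0.7  0.2  0.9  0.3  0.9  0.8 -0.2
 -0.8  0.1]
```

I'll take one close wrist look at the stand, with the plate held off to the side at -y.

```bash
python3 plan.py 0.508 -0.346 0.26 -19.6 10 1
```

```text
now [ 0.5807 -0.0991  0.2497] yaw -13.95 tilt [-3.0e-04  1.2e-03 -1.0e+00] F [ 0.3  0.5 -4.2] op 0.157 t 6.1
[1.0, -25.7, -1.1, -1.1, 0.0099],
[1.0, -25.7, -0.9, -1.1, 0.0099],
[1.0, -25.7, -0.6, -1.1, 0.0099],
[1.0, -25.7, -0.3, -1.1, 0.0099],
[1.0, -25.7, -0.1, -1.1, 0.0099]
--
[1.0, -25.7, 0.2, -1.1, 0.0099],
[1.0, -25.7, 0.4, -1.1, 0.0099],
[1.0, -25.7, 0.7, -1.1, 0.0099],
[1.0, -25.7, 0.9, -1.1, 0.0099],
[1.0, -25.7, 1.2, -1.1, 0.0099]
--
```

>>> {"name": "play_rows", "arguments": {
  "motion": [
    [1, -25.7, -1, -1, 0.01],
    [1, -25.7, -1, -1, 0.01],
    [1, -25.7, -0.6, -1, 0.01],
    [1, -25.7, -0.3, -1, 0.01],
    [1, -25.7, 0, -1, 0.01]
  ]
}}

```text
t: 6.52
tcp_pos: [0.5441, -0.2235, 0.255]
eef_rot: [-2.522, -1.873, -0.001]
force: [-0.0, -0.1, -3.1]
opening: 0.16
finger_force: 30.0
```

>>> {"name": "play_rows", "arguments": {
  "motion": [
    [1, -25.7, 0, -1, 0.01],
    [1, -25.7, 0.4, -1, 0.01],
    [1, -25.7, 0.7, -1, 0.01],
    [1, -25.7, 1, -1, 0.01],
    [1, -25.7, 1, -1, 0.01]
  ]
}}

```text
t: 6.93
tcp_pos: [0.5076, -0.3467, 0.2598]
eef_rot: [-2.568, -1.809, -0.001]
force: [0.2, -0.5, -3.1]
opening: 0.16
finger_force: 30.0
```

>>> {"name": "play_rows", "arguments": {
  "motion": [
    [1, 0, 0, 0, 0],
    [1, 0, 0, 0, 0],
    [1, 0, 0, 0, 0]
  ]
}}

```text
t: 7.18
tcp_pos: [0.5079, -0.3456, 0.2596]
eef_rot: [-2.568, -1.808, -0.002]
force: [-0.3, 0.1, -3.5]
opening: 0.157
finger_force: 30.0
```

```bash
python3 -c "
from h import *
c=snap('wrist','w4.png');i=c['pixels'][:,:,::-1];cv2.imwrite('pics/crop3.png',cv2.resize(i[:230,130:430],None,fx=2.6,fy=2.6,interpolation=cv2.INTER_CUBIC));o=load('w4.png')['obs'];print(o['tcp_pos'],o['eef_rot'])"
```

```text
[ 0.50785249 -0.3455534   0.25961773] [-2.56760163e+00 -1.80805058e+00 -1.54406206e-03]
```

View pics/crop3.png

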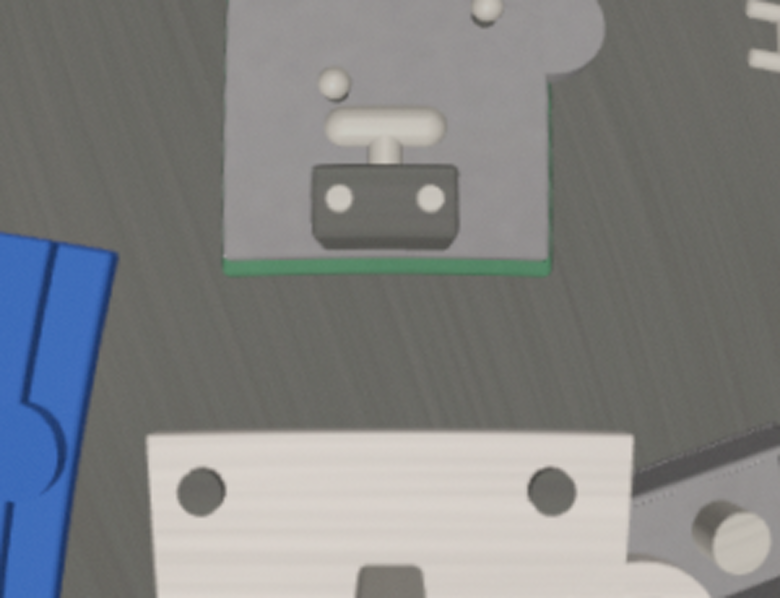

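The balls are at (487,5) and (334,83), the table's -y corners at (225,259) and (548,258), the foot's corners at (224,275) and (550,273), and the catch bar is centred at (385,127). I'll add these to the fit.

```bash
cat > st2.py <<'E'
from st import *
from scipy.spatial.transform import Rotation as R
w=load('w4.png');o=w['obs'];W=np.eye(4);W[:3,:3]=R.from_rotvec(o['eef_rot']).as_matrix();W[:3,3]=o['tcp_pos'];w['T']=W@w['hand_eye'];w['fish']=1
import st
p0=st.proj
def proj2(c,P):
    if 'fish' not in c: return p0(c,P)
    T=np.linalg.inv(c['T']);q=T[:3,:3]@P+T[:3,3];r=np.hypot(q[0],q[1]);th=np.arctan2(r,q[2]);K=c['camera_matrix'];return np.array([K[0,2]+K[0,0]*th*q[0]/r,K[1,2]+K[0,0]*th*q[1]/r])
st.proj=proj2
fw=lambda u,v:np.array([130+u/2.6,v/2.6])
F2=lambda z:np.array([.075,-.095,.014])
ow=[(w,f,fw(*q)) for f,q in zip([B[0],B[2],C[2],C[1],F[1],F2],[(487,6),(334,83),(225,259),(548,258),(224,275),(550,273)])]
print('---')
for sel in (ow,ow+ob[:9],ow+ob):
  r=least_squares(res,[.572,-.167,-.33,.08],args=(sel,),loss='soft_l1');p=r.x;print(p[:2].round(4),np.degrees(p[2]).round(2),p[3].round(4),r.fun[:12].round(1))
E
python3 st2.py | sed -n '/---/,$p'
```

```text
---
[ 0.5709 -0.1642] -19.51 0.0873 [-0.6  0.5  0.4  0.3 -1.  -0.4  1.1 -0.5 -1.  -0.1  1.2  0.2]
[ 0.571  -0.1648] -19.56 0.089 [-0.   0.5  0.7  0.3 -1.  -0.   1.7 -0.  -0.7  0.3  1.5  0.7]
[ 0.5711 -0.1644] -19.63 0.0865 [-0.3  1.   0.8  0.6 -0.7 -0.3  1.1 -0.2 -0.8 -0.1  1.4  0.5]
```

```bash
python3 plan.py 0.5715 -0.163 0.255 -19.55 8 1
```

```text
now [ 0.5081 -0.3451  0.2596] yaw -19.64 tilt [-0.      0.0017 -1.    ] F [ 0.4  0.6 -4. ] op 0.16 t 7.23
[1.0, 24.1, -0.2, 0.6, -0.0002],
[1.0, 24.1, -0.2, 0.6, -0.0002],
[1.0, 24.1, -0.2, 0.6, -0.0002],
[1.0, 24.1, -0.2, 0.6, -0.0002],
[1.0, 24.1, -0.2, 0.6, -0.0002]
--
[1.0, 24.1, -0.2, 0.6, -0.0002],
[1.0, 24.1, -0.2, 0.6, -0.0002],
[1.0, 24.1, -0.2, 0.6, -0.0002],
```

>>> {"name": "play_rows", "arguments": {
  "motion": [
    [1, 24, -0.2, 0, 0],
    [1, 24, -0.2, 0, 0],
    [1, 24, -0.2, 0, 0],
    [1, 24, -0.2, 0, 0],
    [1, 24, -0.2, 0, 0]
  ]
}}

```text
t: 7.65
tcp_pos: [0.5476, -0.2307, 0.2599]
eef_rot: [-2.567, -1.81, -0.001]
force: [0.5, 0.4, -3.3]
opening: 0.163
finger_force: 30.0
```

>>> {"name": "play_rows", "arguments": {
  "motion": [
    [1, 24, -0.2, 1, 0],
    [1, 24, -0.2, 1, 0],
    [1, 24.6, -0.2, 1, 0],
    [1, 0, 0, 15, 0],
    [1, 0, 0, 20, 0]
  ]
}}

```text
t: 8.07
tcp_pos: [0.5734, -0.1609, 0.2229]
eef_rot: [2.562, 1.816, 0.007]
force: [-1.3, -0.7, -4.5]
opening: 0.161
finger_force: 30.0
```

>>> {"name": "play_rows", "arguments": {
  "motion": [
    [1, 0, 0, 15, 0],
    [1, 0, 0, 10, 0],
    [1, 0, 0, 0, 0],
    [1, 0, 0, 0, 0],
    [1, 0, 0, 0, 0]
  ]
}}

```text
t: 8.48
tcp_pos: [0.5715, -0.1654, 0.198]
eef_rot: [2.569, 1.806, 0.002]
force: [-0.3, -0.4, -3.0]
opening: 0.159
finger_force: 30.0
```

```bash
python3 plan.py 0.5715 -0.163 0.19 -19.55 1 1; python3 -c "
from h import *
a=snap('scene','s3.png')['pixels'][:,:,::-1][150:270,190:300];b=snap('top','t3.png')['pixels'][:,:,::-1][140:240,240:360]
o=np.zeros((560,800,3),np.uint8);a=cv2.resize(a,(400,436));b=cv2.resize(b,(400,333));o[:436,:400]=a;o[:333,400:]=b;cv2.imwrite('pics/c4.png',o)"
```

```text
now [ 0.5715 -0.1654  0.198 ] yaw -19.79 tilt [ 1.8e-03 -2.0e-04 -1.0e+00] F [-0.3 -0.4 -3. ] op 0.159 t 8.48
[1.0, 2.2, -0.8, 8.0, -0.0041],
```

View pics/c4.png

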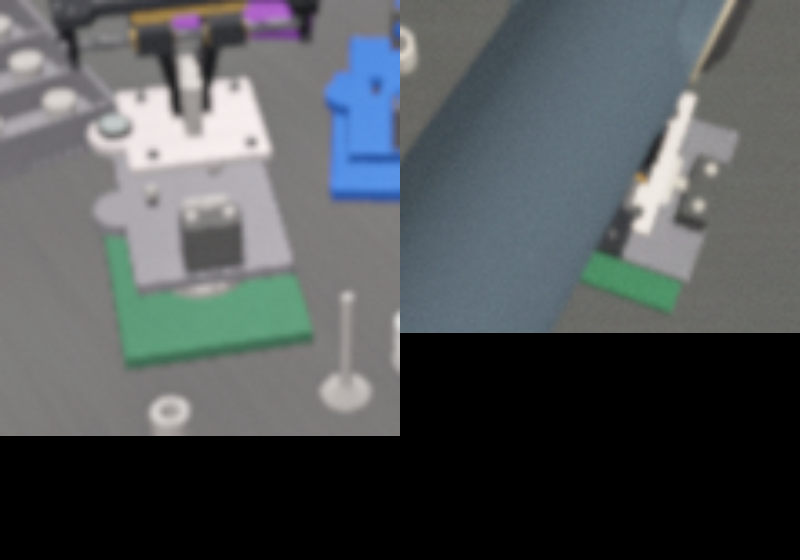

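The plate hovers nose-over-nose above the stand. I'll trim the position and start the slow descent.

>>> {"name": "play_rows", "arguments": {
  "motion": [
    [1, 1.5, -0.4, 5, -0.003],
    [1, 0, 0, 5, 0],
    [1, 0, 0, 4, 0],
    [1, 0, 0, 3, 0],
    [1, 0, 0, 0, 0]
  ]
}}

```text
t: 9.0
tcp_pos: [0.5704, -0.1635, 0.1791]
eef_rot: [-2.567, -1.809, 0.001]
force: [0.1, 0.1, -3.0]
opening: 0.158
finger_force: 30.0
```

>>> {"name": "play_rows", "arguments": {
  "motion": [
    [1, 0, 0, 0, 0],
    [1, 0, 0, 0, 0],
    [1, 0, 0, 0, 0],
    [1, 0, 0, 0, 0]
  ]
}}

```text
t: 9.33
tcp_pos: [0.5709, -0.1641, 0.1802]
eef_rot: [2.568, 1.809, 0.0]
force: [0.9, 0.0, -3.8]
opening: 0.158
finger_force: 30.0
```

```bash
python3 plan.py 0.5715 -0.163 0.18 -19.55 1 1
```

```text
now [ 0.5709 -0.1641  0.1802] yaw -19.66 tilt [ 3.e-04 -1.e-04 -1.e+00] F [ 0.9  0.  -3.8] op 0.158 t 9.33
[1.0, 1.3, 0.2, 0.2, -0.0019],
```

>>> {"name": "play_rows", "arguments": {
  "motion": [
    [1, 1, 0.2, 1.5, -0.002],
    [1, 0, 0, 1.5, 0],
    [1, 0, 0, 1.5, 0],
    [1, 0, 0, 1.5, 0],
    [1, 0, 0, 0, 0]
  ]
}}

```text
t: 9.75
tcp_pos: [0.5713, -0.1631, 0.1736]
eef_rot: [2.566, 1.812, -0.0]
force: [1.0, -0.4, -5.1]
opening: 0.157
finger_force: 30.0
```

>>> {"name": "play_rows", "arguments": {
  "motion": [
    [1, 0, 0, 1.5, 0],
    [1, 0, 0, 1.5, 0],
    [1, 0, 0, 1, 0],
    [1, 0, 0, 0, 0]
  ]
}}

```text
t: 10.08
tcp_pos: [0.5715, -0.1633, 0.1704]
eef_rot: [2.566, 1.812, 0.001]
force: [-0.5, 0.3, 2.0]
opening: 0.153
finger_force: 30.0
```

>>> {"name": "play_rows", "arguments": {
  "motion": [
    [1, 0, 0, 1, 0],
    [1, 0, 0, 1, 0],
    [1, 0, 0, 0, 0]
  ]
}}

```text
t: 10.33
tcp_pos: [0.5723, -0.1635, 0.1693]
eef_rot: [2.565, 1.811, 0.003]
force: [-0.3, 0.7, 5.4]
opening: 0.156
finger_force: 30.0
```

>>> {"name": "play_rows", "arguments": {
  "motion": [
    [1, 0, 0, 1, 0],
    [1, 0, 0, 1, 0],
    [1, 0, 0, 0, 0]
  ]
}}

```text
t: 10.58
tcp_pos: [0.5727, -0.1636, 0.1673]
eef_rot: [2.564, 1.81, 0.004]
force: [-0.5, -0.3, 5.9]
opening: 0.156
finger_force: 30.0
```

>>> {"name": "play_rows", "arguments": {
  "motion": [
    [1, 0, 0, 1, 0],
    [1, 0, 0, 1, 0],
    [1, 0, 0, 0, 0]
  ]
}}

```text
t: 10.83
tcp_pos: [0.5713, -0.1631, 0.1634]
eef_rot: [2.566, 1.812, -0.0]
force: [1.7, -0.4, -2.6]
opening: 0.162
finger_force: 30.0
```

>>> {"name": "play_rows", "arguments": {
  "motion": [
    [1, 0, 0, 1, 0],
    [1, 0, 0, 1, 0],
    [1, 0, 0, 0, 0]
  ]
}}

```text
t: 11.08
tcp_pos: [0.5708, -0.1629, 0.1611]
eef_rot: [-2.565, -1.812, 0.002]
force: [1.3, -0.3, -3.2]
opening: 0.16
finger_force: 30.0
```

>>> {"name": "play_rows", "arguments": {
  "motion": [
    [1, 0, 0, 1, 0],
    [1, 0, 0, 1, 0],
    [1, 0, 0, 0, 0]
  ]
}}

```text
t: 11.33
tcp_pos: [0.5708, -0.1629, 0.1594]
eef_rot: [-2.565, -1.812, 0.001]
force: [0.3, -0.1, -3.9]
opening: 0.159
finger_force: 30.0
```

>>> {"name": "play_rows", "arguments": {
  "motion": [
    [1, 0, 0, 1, 0],
    [1, 0, 0, 1, 0],
    [1, 0, 0, 0, 0]
  ]
}}

```text
t: 11.58
tcp_pos: [0.571, -0.1629, 0.1576]
eef_rot: [-2.566, -1.812, 0.001]
force: [0.0, -0.3, -3.1]
opening: 0.161
finger_force: 30.0
```

>>> {"name": "play_rows", "arguments": {
  "motion": [
    [1, 0, 0, 0.5, 0],
    [1, 0, 0, 0.5, 0],
    [1, 0, 0, 0, 0]
  ]
}}

```text
t: 11.83
tcp_pos: [0.5711, -0.1629, 0.1566]
eef_rot: [-2.566, -1.812, 0.001]
force: [0.3, -0.7, -3.9]
opening: 0.161
finger_force: 30.0
```

>>> {"name": "play_rows", "arguments": {
  "motion": [
    [1, 0, 0, 0.5, 0],
    [1, 0, 0, 0.5, 0],
    [1, 0, 0, 0, 0]
  ]
}}

```text
t: 12.08
tcp_pos: [0.5711, -0.1629, 0.1554]
eef_rot: [-2.566, -1.812, 0.001]
force: [-0.2, -0.7, -7.4]
opening: 0.156
finger_force: 30.0
```

>>> {"name": "play_rows", "arguments": {
  "motion": [
    [1, 0, 0, 0.5, 0],
    [1, 0, 0, 0.5, 0],
    [1, 0, 0, 0, 0]
  ]
}}

```text
t: 12.33
tcp_pos: [0.571, -0.1629, 0.1543]
eef_rot: [-2.566, -1.812, 0.001]
force: [0.4, -1.0, -9.5]
opening: 0.159
finger_force: 30.0
```

>>> {"name": "play_rows", "arguments": {
  "motion": [
    [1, 0, 0, 0.5, 0],
    [1, 0, 0, 0, 0],
    [1, 0, 0, 0, 0]
  ]
}}

```text
t: 12.58
tcp_pos: [0.5709, -0.1629, 0.1539]
eef_rot: [-2.565, -1.812, 0.001]
force: [0.6, -0.1, -11.3]
opening: 0.157
finger_force: 30.0
```

>>> {"name": "play_rows", "arguments": {
  "motion": [
    [1, 0, 0, 0.5, 0],
    [1, 0, 0, 0, 0],
    [1, 0, 0, 0, 0]
  ]
}}

```text
t: 12.83
tcp_pos: [0.571, -0.1629, 0.1537]
eef_rot: [-2.565, -1.812, 0.001]
force: [0.1, 0.3, -10.6]
opening: 0.159
finger_force: 30.0
```

>>> {"name": "play_rows", "arguments": {
  "motion": [
    [1, 0, 0, 0.5, 0],
    [1, 0, 0, 0, 0],
    [1, 0, 0, 0, 0]
  ]
}}

```text
t: 13.08
tcp_pos: [0.5712, -0.163, 0.1535]
eef_rot: [-2.566, -1.812, 0.0]
force: [-0.4, -0.6, -9.1]
opening: 0.16
finger_force: 30.0
```

>>> {"name": "play_rows", "arguments": {
  "motion": [
    [1, 0, 0, 0.5, 0],
    [1, 0, 0, 0, 0],
    [1, 0, 0, 0, 0]
  ]
}}

```text
t: 13.33
tcp_pos: [0.5714, -0.1632, 0.1531]
eef_rot: [2.566, 1.812, 0.0]
force: [-0.6, -0.2, -8.6]
opening: 0.16
finger_force: 30.0
```

>>> {"name": "play_rows", "arguments": {
  "motion": [
    [1, 0, 0, 0.5, 0],
    [1, 0, 0, 0, 0],
    [1, 0, 0, 0, 0]
  ]
}}

```text
t: 13.58
tcp_pos: [0.5715, -0.1632, 0.153]
eef_rot: [2.566, 1.812, 0.001]
force: [-2.1, 0.5, -3.8]
opening: 0.157
finger_force: 30.0
```

>>> {"name": "play_rows", "arguments": {
  "motion": [
    [1, 0, 0, 0.5, 0],
    [1, 0, 0, 0, 0],
    [1, 0, 0, 0, 0]
  ]
}}

```text
t: 13.83
tcp_pos: [0.5716, -0.1633, 0.1529]
eef_rot: [2.566, 1.812, 0.001]
force: [-3.9, -0.1, 2.9]
opening: 0.157
finger_force: 30.0
```

>>> {"name": "play_rows", "arguments": {
  "motion": [
    [1, 0, 0, 0.5, 0],
    [1, 0, 0, 0, 0],
    [1, 0, 0, 0, 0]
  ]
}}

```text
t: 14.08
tcp_pos: [0.5716, -0.1633, 0.1528]
eef_rot: [2.566, 1.812, 0.002]
force: [-4.1, -0.1, 7.3]
opening: 0.157
finger_force: 30.0
```

Force now rises with no further travel, so the plate is seated on the balls. I'll relieve the push a little, then release.

>>> {"name": "play_rows", "arguments": {
  "motion": [
    [1, 0, -0.3, -0.5, 0],
    [1, 0, 0, -0.3, 0],
    [1, 0, 0, 0, 0]
  ]
}}

```text
t: 14.33
tcp_pos: [0.5716, -0.1633, 0.1528]
eef_rot: [2.565, 1.811, 0.001]
force: [-2.2, -1.0, 3.2]
opening: 0.162
finger_force: 30.0
```

>>> {"name": "play_rows", "arguments": {
  "motion": [
    [0.4, 0, 0, 0, 0],
    [0.4, 0, 0, 0, 0],
    [0.4, 0, 0, 0, 0],
    [0.4, 0, 0, 0, 0],
    [0.4, 0, 0, 0, 0]
  ]
}}

```text
t: 14.75
tcp_pos: [0.5713, -0.1628, 0.1522]
eef_rot: [2.566, 1.813, 0.0]
force: [0.6, 1.0, 0.2]
opening: 0.299
finger_force: 0.0
```

```bash
python3 -c "
from h import *
snap('wrist','w5.png');s=snap('scene','s5.png')['pixels'][:,:,::-1]
cv2.imwrite('pics/c5.png',cv2.resize(s[150:270,180:340],None,fx=4.9,fy=4.9,interpolation=cv2.INTER_CUBIC));o=arm.get_obs();print(o['force'],o['opening'],o['finger_force'])"
```

```text
[ 0.58945323  0.75277534 -0.61065666] 0.30135883647953277 0.0
```

View pics/c5.png

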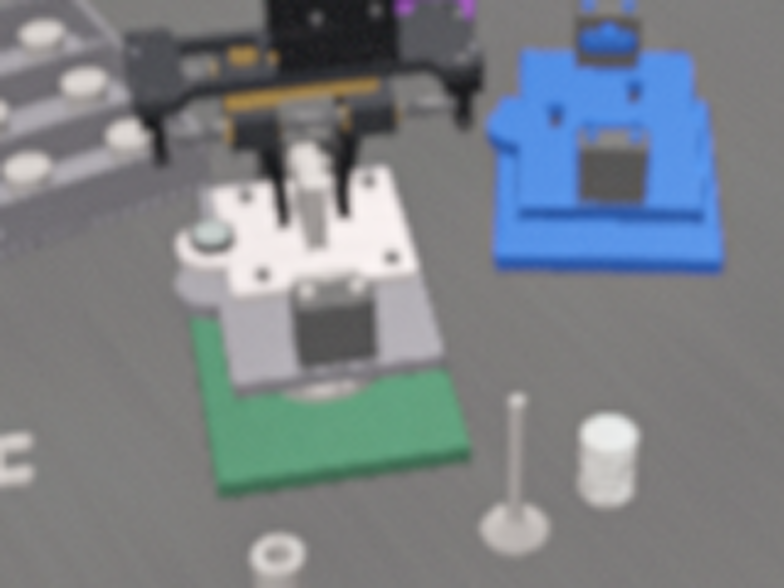

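The plate sits level, nose over nose, with the jaws free of the bar and the bystanders standing. I'll retreat straight up.

>>> {"name": "play_rows", "arguments": {
  "motion": [
    [0, 0, 0, 0, 0],
    [0, 0, 0, 0, 0],
    [0, 0, 0, -5, 0],
    [0, 0, 0, -15, 0],
    [0, 0, 0, -25, 0]
  ]
}}

```text
t: 15.27
tcp_pos: [0.5695, -0.1624, 0.1959]
eef_rot: [-2.563, -1.81, 0.006]
force: [0.8, 0.9, 0.4]
opening: 0.488
finger_force: 0.0
```

>>> {"name": "play_rows", "arguments": {
  "motion": [
    [0, 0, 0, -35, 0],
    [0, 0, 0, -35, 0],
    [0, 0, 0, -35, 0],
    [0, 0, 0, -20, 0],
    [0, 0, 0, 0, 0]
  ]
}}

```text
t: 15.68
tcp_pos: [0.5732, -0.1643, 0.3282]
eef_rot: [2.561, 1.808, 0.012]
force: [1.6, -1.2, 0.4]
opening: 0.5
finger_force: 0.0
```

```bash
python3 -c "
from h import *
w=snap('wrist','w6.png')['pixels'][:,:,::-1];s=snap('scene','s6.png')['pixels'][:,:,::-1]
o=np.zeros((420,800,3),np.uint8);o[:400,:400]=cv2.resize(s[160:260,200:300],(400,400),interpolation=cv2.INTER_CUBIC);o[:400,400:]=cv2.resize(w[80:280,180:380],(400,400),interpolation=cv2.INTER_CUBIC)
cv2.imwrite('pics/c6.png',o);print(arm.get_obs()['force'],arm.get_obs()['tcp_pos'])"
```

```text
[0.12097538 0.77921815 0.74419478] [ 0.57109319 -0.16311756  0.32316102]
```

View pics/c6.png

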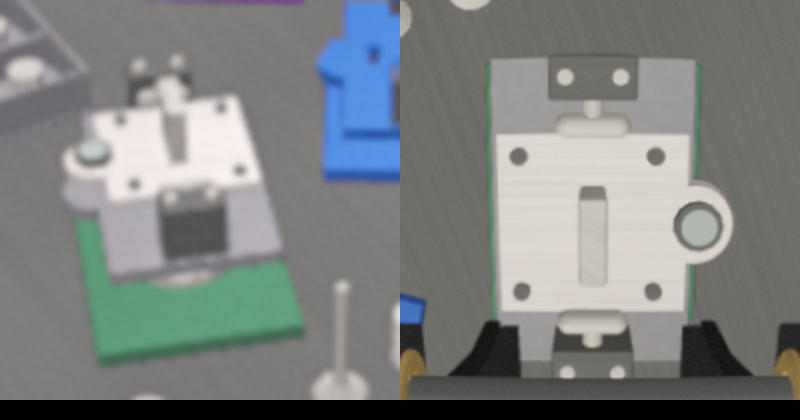

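The wrist view shows the plate centred on the stand, with both catches over its edges at about (592,125) and (592,322). I'm handing it in.

```bash
python3 -c "
from h import *
print(arm.sign_off())"
```

```text
the job is handed in; nothing more can be done
None
```

The gauge plate is on the stand's three balls, nose over nose, with both catches snapped over its edges; it was released after seating, the arm is clear, the bystanders were left untouched, and the job was handed in at about 16 s.

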